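Spread the spice tins and slide their tray onto the mat

TASK

First spread the heap of spice tins over the tray's floor into a single even layer, one tin upright in each quarter of the tray with at least a finger's width clear between them. Only then slide the tray across the counter, without lifting it, until it sits wholly on the cork mat, square to it with its long side along the mat's long side. Tip no tin over, and leave the teapot, coffee press and egg cups where they are.

Things in the scene. Friction and masses are not known exactly. Their poses are not given: they have to be found in the camera images.
- tray: shallow open wooden tray, loose, about 0.45 kg empty. Outside 236 mm along its x, 266 mm along its y (the longer way), 30 mm high; walls 8 mm thick, floor 8 mm thick, so the inside is 220 x 250 mm and 22 mm deep. Two thin dark lines on its floor, along its x and y middle lines, divide it into four quarters. Origin at the centre of its underside.
- mat: flat cork mat lying fixed on the counter, 276 mm along its x and 306 mm along its y, 1 mm thick with no step to catch on; 20 mm larger than the tray on every side when the tray is centred with long side along long side. Origin at its centre on the counter, z up.
- tin_a: low round lidded steel tin, 60 mm across and 40 mm high, about 100 g, rigid and closed; origin at the centre of its underside, z up its axis. The four tins are alike and interchangeable. At the start tins a, b and c stand huddled on the tray floor, almost touching, and this is one of those three.
- tin_b: low round lidded steel tin, 60 mm across and 40 mm high, about 100 g, rigid and closed; origin at the centre of its underside, z up its axis. The four tins are alike and interchangeable. At the start tins a, b and c stand huddled on the tray floor, almost touching, and this is one of those three.
- tin_c: low round lidded steel tin, 60 mm across and 40 mm high, about 100 g, rigid and closed; origin at the centre of its underside, z up its axis. The four tins are alike and interchangeable. At the start tins a, b and c stand huddled on the tray floor, almost touching, and this is one of those three.
- tin_d: low round lidded steel tin, 60 mm across and 40 mm high, about 100 g, rigid and closed; origin at the centre of its underside, z up its axis. The four tins are alike and interchangeable. At the start tins a, b and c stand huddled on the tray floor, almost touching, and this one stands on top of them, its underside 48 mm above the counter.
- teapot: bystander: white ceramic teapot, 122 mm high, body 136 mm across, spout to its +y and handle to its -y (about 230 mm in all); origin under its centre.
- press: bystander: empty glass coffee press, 100 mm across, 224 mm high, handle to its -y out to 91 mm; origin under its centre.
- egg_cup_a: bystander: turned wooden egg cup, 52 mm across, 68 mm high; origin under its centre.
- egg_cup_b: bystander: turned wooden egg cup, 52 mm across, 68 mm high; origin under its centre.
Not all that is in view belongs to the job. What is shaped like the tin_c but purple or red is not meant.

How it is judged:
By the outcome, as a careful person would: the job done as asked, in the order asked, and still so for the second after the job is handed in, with the robot touching nothing.
It also fails if it takes over 72 s, if anything falls off the work surface, if the arm or the gripper's body presses on something with over 40 N, if the wrist force passes 120 N, or if a joint passes its speed limit or range.

ROBOT

A 6-joint arm with a two-finger parallel gripper is mounted at the origin on the work surface. World frame = base frame: x ahead of the robot, y to its left, z up, the work surface at z = 0. Lengths are in m, angles in rad, forces in N, time in s.
With the tool pointing down it reaches from about 0.3 to 0.85 m from the base axis. Payload 4.2 kg.
Tool frame: the origin (TCP) lies between the finger pads; the fingertips stand 25 mm ahead of it and the grasp point (between the pads) lies 6 mm ahead of it; z points along the fingers, y is the line along which they close (so a half turn about z gives the same grasp; the last joint's range is limited). The gripper opens to 91 mm and grips with 3 to 60 N. Pads are 32 mm wide; open, the fingers measure 118 mm over their backs; the gripper's body (76 mm by 178 mm) begins 60 mm behind the grasp point.
Start: joints at [-1.213, 0.32, 1.565, -0, 1.257, -0.02], TCP at [0.212, -0.534, 0.239] pointing down, gripper open.
Joint ranges: [-3.11, 3.11], [-0.84, 2.01], [0.21, 2.61], [-1.34, 4.49], [0.05, 2.63], [-2.56, 2.56]. Speed limits (rad/s): [2.57, 2.57, 3.14, 3.14, 3.14, 3.14].

INTERFACE

Orientations are given as [roll, pitch, yaw] about the fixed x, y, z axes, in that order (R = Rz(yaw) Ry(pitch) Rx(roll)).
In Python, from rig import env, capture, camera_info, job gives the robot as it stands. The module is installed in compiled form; this text tells all that it offers.
- The arm moves only by the tool carry_out, never from a script. Its argument "motion" is one flat list of numbers, 5 for each row, row after row: the shift along the world's x, y, z in m, then the turn about the world's z in degrees, then the opening, from 0 (shut) to 1 (fully open). A call has 1 to 12 rows; each row is the pose to reach, as a shift and turn from the pose commanded when the call began; what a row does not reach only later rows make up. A row lasts 1/8 s, in which the tool goes at most 62.5 mm and 10.7 degrees, less where a joint would pass 70% of its speed; a pose out of reach is approached as far as the arm can. A call with a gripper value outside its range is refused whole. The fingers move at their own pace and stop on an object; the grip force is fixed at half the most. Time passes only in rows, so rows that repeat a pose let the fingers close. It gives the time, the measured TCP pose, the force, the opening and the grip force at its end, in the units of the state.
- env.read_state(): the state, without advancing time (a new reading comes with each control period).
- capture(name): name is "scene" or "top" or "wrist"; returns the picture (384x512x3 uint8, red, green, blue); there is no depth.
- camera_info(name): a dict with "vertical_fov" (degrees; the focal length in pixels is half the picture's height over the tangent of half this angle, whatever the lens; pixels are square), "cx", "cy" (the principal point, pixels), "camera_from_world" (4x4, takes a point from world to camera coordinates). Camera axes: x right, y up, looking along -z (the intrinsics and any distortion apply to the point x, -y, -z); pixel columns grow to the right and rows downward; lengths in m; the calibration is good to about 2 mm. A picture is of the moment at which its call begins: read the wrist's pose just before it. camera_info takes no time and is no camera call; for the wrist camera it gives the pose at the moment of the call.
- job.close_job(): hands the job in; it is judged then, once.
The state is a dict: "time": time; "q": joint angles; "qvel": joint speeds; "effort": joint torques, N m; "position": TCP position; "tcp_rot": TCP orientation; "force": force on the tool from outside, world axes, zero at the start; "torque": the same for the moment, N m; "width": finger opening in m; "finger_force": force on a finger pad.
Only numpy, scipy, OpenCV 4.12 (cv2) and the standard library are available. Lean on these libraries where they do the work, as an engineer would, in place of code of your own. Each camera call takes 0.05 s, during which the arm holds its last target. There are 200 camera calls.

## Working session

There is one attempt and no reset: what is moved stays moved. The work goes in short steps, Python scripts to look and compute and a tool call to move; the robot and the scene stay as the last step left them, time stands still between calls to the robot, and variables do not carry over. Pictures are saved under pics/ and viewed, at most 10 in all, crops included, and the job is handed in when it is done.

Besides the shell and the picture viewer there is one more tool, called after "Request:" as name(argument=value, ...) on one line, values as JSON. carry_out: Moves the arm, as the interface text tells. Its arguments: {"type":"object","properties":{"motion":{"type":"array"}},"required":["motion"]}

```bash
mkdir -p pics; cat > h.py <<'E'
import numpy as np, cv2
from rig import env, capture, camera_info, job
def save(name,fn):
    im=capture(name); cv2.imwrite('pics/'+fn,im[:,:,::-1]); return im
def ray(ci,u,v):
    M=np.array(ci['camera_from_world']); f=192/np.tan(np.radians(ci['vertical_fov'])/2)
    d=np.array([(u-ci['cx'])/f,-(v-ci['cy'])/f,-1]); R=M[:3,:3]; return -R.T@M[:3,3],R.T@d
def onz(ci,u,v,z):
    o,d=ray(ci,u,v); return o+d*(z-o[2])/d[2]
def proj(ci,P):
    M=np.array(ci['camera_from_world']); f=192/np.tan(np.radians(ci['vertical_fov'])/2)
    p=(M[:3,:3]@np.array(P).T).T+M[:3,3]; return np.c_[ci['cx']-f*p[:,0]/p[:,2],ci['cy']+f*p[:,1]/p[:,2]]
E
python3 - <<'E'
from h import *
a=save('top','top0.png');b=save('scene','scene0.png')
cv2.imwrite('pics/t0.png',cv2.resize(a,(800,600))[:,:,::-1])
for n in('top','scene','wrist'):print(camera_info(n))
print(env.read_state())
E
```

```text
{'vertical_fov': 51.62881412827018, 'cx': 253.90043262985088, 'cy': 191.72395018930322, 'camera_from_world': array([[-0.00248343, -0.99998092, -0.00565577,  0.00183857],
       [ 0.99474613, -0.00304918,  0.10232714, -0.6278815 ],
       [-0.10234243, -0.00537193,  0.99473472, -1.1014931 ],
       [ 0.        ,  0.        ,  0.        ,  1.        ]])}
{'vertical_fov': 43.3225929523679, 'cx': 250.30057378679595, 'cy': 201.10242786570595, 'camera_from_world': array([[ 0.79389935,  0.60801472,  0.00647548, -0.48207657],
       [-0.52299522,  0.67737764,  0.51733503,  0.27447623],
       [ 0.31016096, -0.41409859,  0.85575846, -1.6344674 ],
       [ 0.        ,  0.        ,  0.        ,  1.        ]])}
{'vertical_fov': 66.88626553189374, 'cx': 246.86928803490216, 'cy': 195.0518841811097, 'camera_from_world': array([[ 0.3689465 , -0.92944887, -0.00181118, -0.57589871],
       [ 0.90262053,  0.35876041, -0.2378385 ,  0.02685739],
       [ 0.2217085 ,  0.08611487,  0.97130303, -0.38932862],
       [ 0.        ,  0.        ,  0.        ,  1.        ]])}
{'time': 0.1, 'q': array([-1.21298762e+00,  3.20205092e-01,  1.56553726e+00, -3.38547058e-05,
        1.25741033e+00, -1.99733690e-02]), 'qvel': array([-0.00038988, -0.00132865, -0.00311217, -0.00030656,  0.00092217,
       -0.00057798]), 'effort': array([ 3.45163198e-04, -4.13332915e+01, -2.32509166e+01,  7.28741800e-02,
        4.22007695e-02, -5.51675953e-05]), 'position': array([ 0.21195606, -0.53406654,  0.23822515]), 'tcp_rot': array([-3.14003229e+00,  1.02606144e-06,  3.77792537e-01]), 'force': array([-0.01606166, -0.44033229,  0.43279538]), 'torque': array([ 0.01030498, -0.00835962, -0.06899774]), 'finger_force': 0.0, 'width': 0.09142488351058559}
```

View pics/t0.png

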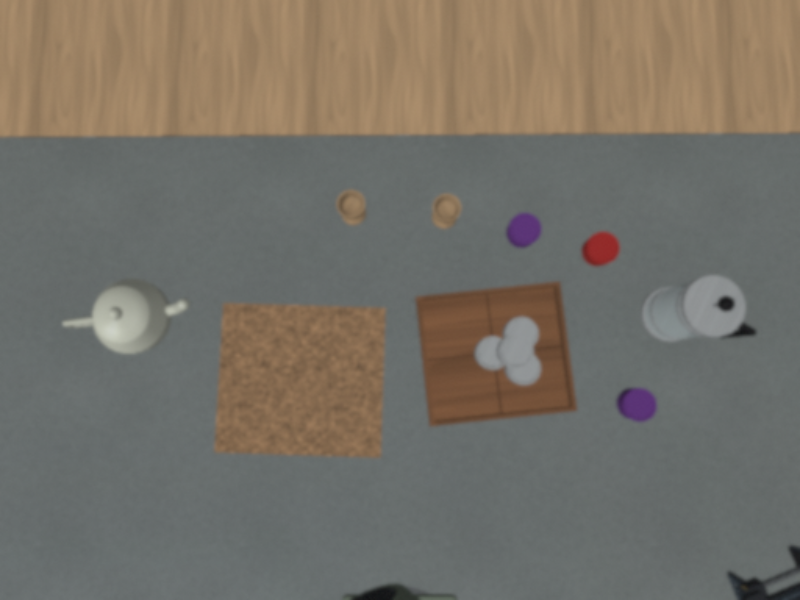

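View pics/scene0.png

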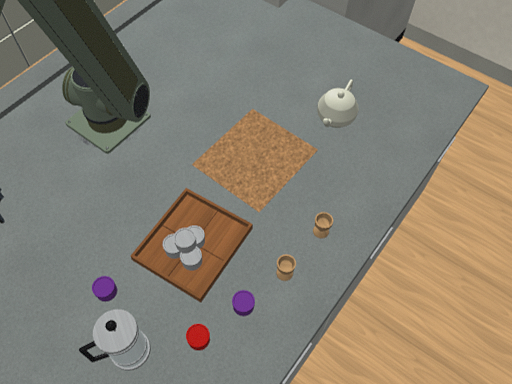

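The top view shows the tray at about (497,354) in the enlarged picture, with grey steel tins at (492,353), (521,334), (524,368) and the top one at (516,349). The cork mat is at (300,380). The purple (524,230), (637,404) and red (601,249) tins are decoys outside the tray. The four grey ones in the tray match the description.

```bash
cat > m.py <<'E'
from h import *
import sys
def quad(mask):
    cs,_=cv2.findContours(mask,cv2.RETR_EXTERNAL,cv2.CHAIN_APPROX_NONE); c=max(cs,key=cv2.contourArea)
    h=cv2.convexHull(c); 
    for e in np.linspace(.02,.1,20):
        a=cv2.approxPolyDP(h,e*cv2.arcLength(h,True),True)[:,0].astype(float)
        if len(a)==4: break
    # refine: fit lines to the contour
    P=c[:,0].astype(float); L=[]
    for i in range(4):
        p,q=a[i],a[(i+1)%4]; d=(q-p)/np.linalg.norm(q-p); s=(P-p)@d; n=abs((P-p)@np.array([-d[1],d[0]]))
        k=(n<3)&(s>6)&(s<np.linalg.norm(q-p)-6)
        vx,vy,x,y=cv2.fitLine(P[k].astype(np.float32),cv2.DIST_HUBER,0,.01,.01).ravel(); L.append(np.cross([x,y,1],[x+vx,y+vy,1]))
    r=[np.cross(L[i-1],L[i]) for i in range(4)]; return np.array([x[:2]/x[2] for x in r])
def show(n,q,ci,z):
    W=np.array([onz(ci,*p,z)[:2] for p in q]); 
    e=np.roll(W,-1,0)-W; l=np.linalg.norm(e,axis=1)
    ang=np.degrees(np.arctan2(e[:,1],e[:,0])); ang=[round((x+180)%180,2) for x in ang]
    print(n,'c',W.mean(0).round(4),'len',l.round(4),'dir',ang); print(W.round(3).tolist())
def masks(im):
    hsv=cv2.cvtColor(im,cv2.COLOR_RGB2HSV); H,S,V=cv2.split(hsv)
    return H,S,V
if __name__=='__main__':
    im=cv2.imread('pics/top0.png')[:,:,::-1].copy() if len(sys.argv)<2 else save('top',sys.argv[1])
    ci=camera_info('top'); H,S,V=masks(im)
    roi=np.zeros(H.shape,np.uint8); roi[150:320,110:400]=1
    br=((H<22)&(S>70)).astype(np.uint8)*255*roi
    print(np.median(im[200:270,150:240],(0,1)),im[240,290],im[60,20])
    mm=br.copy(); 
    split=int(sys.argv[2]) if len(sys.argv)>2 else 257
    mm[:,split:]=0; tt=br.copy(); tt[:,:split]=0
    show('mat',quad(mm),ci,0.001); show('tray',quad(cv2.morphologyEx(tt,cv2.MORPH_CLOSE,np.ones((5,5)))),ci,0.030)
    for z in (0.048,):
        for u,v in((492,353),(521,334),(524,368)): print(onz(ci,u*.64,v*.64,z).round(3))
    print(onz(ci,516*.64,349*.64,.088).round(3))
    for n,u,v,z in(('cupA',352,203,.06),('cupB',446,206,.06),('pur',524,229,.04),('red',602,248,.04),('pur2',638,404,.04),('press',714,306,.22),('spout',185,305,.08)): print(n,onz(ci,u*.64,v*.64,z).round(3))
    c=im[175:280,262:375]; cv2.imwrite('pics/crop0.png',cv2.resize(c,None,fx=5,fy=5,interpolation=cv2.INTER_CUBIC)[:,:,::-1])
E
python3 m.py
```

```text
[133. 106.  79.] [112  79  56] [149 124  95]
mat c [0.4842 0.1797] len [0.3007 0.2706 0.3007 0.271 ] dir [np.float64(88.17), np.float64(178.21), np.float64(88.25), np.float64(178.2)]
[[0.624, 0.326], [0.615, 0.025], [0.344, 0.034], [0.353, 0.334]]
tray c [ 0.5311 -0.1774] len [0.2309 0.2621 0.2307 0.2613] dir [np.float64(5.99), np.float64(95.78), np.float64(5.8), np.float64(95.83)]
[[0.659, -0.295], [0.43, -0.32], [0.403, -0.059], [0.633, -0.036]]
[ 0.53  -0.17   0.048]
[ 0.564 -0.222  0.048]
[ 0.503 -0.226  0.048]
[ 0.536 -0.205  0.088]
cupA [0.801 0.081 0.06 ]
cupB [ 0.795 -0.09   0.06 ]
pur [ 0.757 -0.234  0.04 ]
red [ 0.721 -0.375  0.04 ]
pur2 [ 0.439 -0.429  0.04 ]
press [ 0.597 -0.482  0.22 ]
spout [0.615 0.371 0.08 ]
```

View pics/crop0.png

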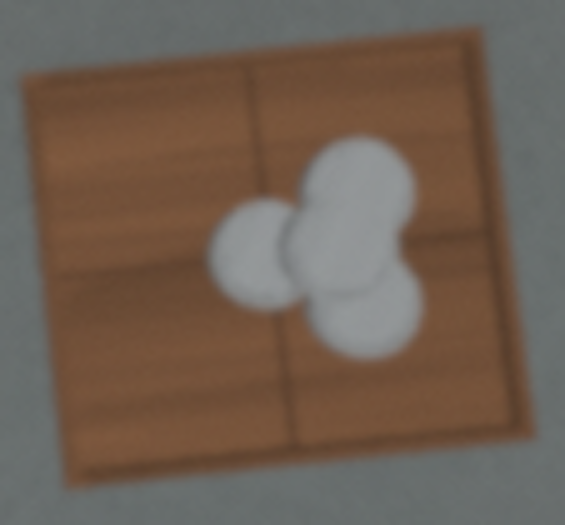

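The crop shows the top tin at (343,245), with the lower tins at (265,255), (358,190) and (366,305). The tray's divider lines are visible. All four are plain steel grey, so they are the ones meant. I'll hover over the heap.

Request:
carry_out(motion=[0.324,0.329,-0.02,0,0.85,0.324,0.329,-0.02,0,0.85,0.324,0.329,-0.02,0,0.85,0.324,0.329,-0.02,0,0.85,0.324,0.329,-0.02,0,0.85,0.324,0.329,-0.02,0,0.85,0.324,0.329,-0.02,0,0.85,0.324,0.329,-0.02,0,0.85,0.324,0.329,-0.02,0,0.85,0.324,0.329,-0.02,0,0.85,0.324,0.329,-0.02,0,0.85,0.324,0.329,-0.02,0,0.85])

```text
time: 1.6
position: [0.5355, -0.2063, 0.2191]
tcp_rot: [3.141, -0.0, 0.376]
force: [-0.7, 0.2, -0.1]
width: 0.0778
finger_force: 0.0
```

```bash
cat > w.py <<'E'
from h import *
import sys
im=save('wrist',sys.argv[1]); ci=camera_info('wrist'); s=env.read_state()
print(s['position'].round(4),np.degrees(s['tcp_rot']).round(2),s['width'],s['force'].round(1))
z=float(sys.argv[2]); hsv=cv2.cvtColor(im,cv2.COLOR_RGB2HSV)
m=((hsv[:,:,1]<40)&(hsv[:,:,2]>105)).astype(np.uint8)*255; cv2.imwrite('pics/mask.png',m)
c=cv2.HoughCircles(cv2.GaussianBlur(cv2.cvtColor(im,cv2.COLOR_RGB2GRAY),(5,5),0),cv2.HOUGH_GRADIENT,1,25,param1=80,param2=25,minRadius=20,maxRadius=80)
if c is not None:
    for u,v,r in c[0]: print((u,v,r),onz(ci,u,v,z).round(4))
E
python3 w.py w1.png .048
```

```text
[ 0.5356 -0.2062  0.2192] [ 1.7998e+02 -1.0000e-02  2.1570e+01] 0.07742339372120823 [ 0.  -0.7 -0.6]
(np.float32(269.5), np.float32(163.5), np.float32(26.8)) [ 0.5682 -0.2218  0.048 ]
(np.float32(65.5), np.float32(107.5), np.float32(64.0)) [ 0.544  -0.0012  0.048 ]
(np.float32(243.5), np.float32(187.5), np.float32(28.0)) [ 0.5328 -0.2051  0.048 ]
(np.float32(255.5), np.float32(214.5), np.float32(54.1)) [ 0.5085 -0.2294  0.048 ]
(np.float32(68.5), np.float32(165.5), np.float32(50.8)) [ 0.4853 -0.0182  0.048 ]
(np.float32(49.5), np.float32(57.5), np.float32(28.5)) [0.5855 0.0248 0.048 ]
(np.float32(70.5), np.float32(136.5), np.float32(54.1)) [ 0.5167 -0.013   0.048 ]
(np.float32(33.5), np.float32(89.5), np.float32(36.4)) [0.5494 0.0335 0.048 ]
(np.float32(491.5), np.float32(225.5), np.float32(49.9)) [ 0.596  -0.4867  0.048 ]
(np.float32(212.5), np.float32(175.5), np.float32(27.0)) [ 0.5328 -0.1684  0.048 ]
(np.float32(163.5), np.float32(218.5), np.float32(59.5)) [ 0.4654 -0.1333  0.048 ]
(np.float32(59.5), np.float32(81.5), np.float32(44.1)) [0.5668 0.0104 0.048 ]
(np.float32(76.5), np.float32(61.5), np.float32(53.0)) [ 0.5918 -0.0013  0.048 ]
(np.float32(294.5), np.float32(233.5), np.float32(41.8)) [ 0.5038 -0.28    0.048 ]
(np.float32(23.5), np.float32(48.5), np.float32(22.3)) [0.5841 0.0507 0.048 ]
(np.float32(22.5), np.float32(156.5), np.float32(25.7)) [0.4766 0.0305 0.048 ]
(np.float32(31.5), np.float32(120.5), np.float32(25.2)) [0.5179 0.0291 0.048 ]
(np.float32(461.5), np.float32(82.5), np.float32(28.8)) [ 0.7172 -0.3725  0.048 ]
(np.float32(138.5), np.float32(194.5), np.float32(39.4)) [ 0.4821 -0.0987  0.048 ]
(np.float32(275.5), np.float32(263.5), np.float32(23.6)) [ 0.4607 -0.2743  0.048 ]
```

View pics/w1.png

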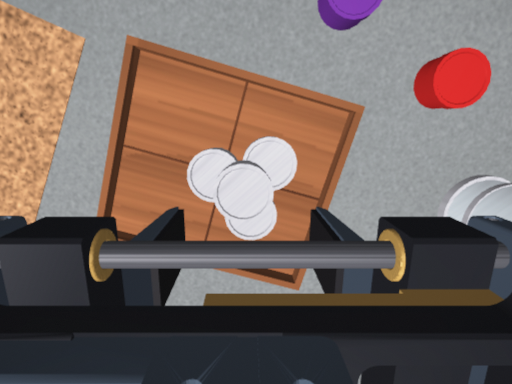

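The wrist view shows tin d's lid at about (245,190), between the fingers. The lower tins are at (212,175), (270,162) and (250,215), which agrees with the top view. I'll grasp d.

Request:
carry_out(motion=[0,0,-0.06,0,0.85,0,0,-0.11,0,0.85,0,0,-0.136,0,0.85,0,0,-0.136,0,0.85,0,0,-0.136,0,0.5,0,0,-0.136,0,0.5,0,0,-0.136,0,0.5,0,0,-0.136,0,0.5,0,0,-0.136,0,0.5])

```text
time: 2.78
position: [0.537, -0.2059, 0.0846]
tcp_rot: [3.139, -0.002, 0.378]
force: [-0.1, 0.3, 6.5]
width: 0.0592
finger_force: 30.0
```

Request:
carry_out(motion=[0,0,0.02,0,0.5,0,0,0.05,0,0.5,0.02,0.05,0.05,0,0.5,0.043,0.095,0.05,0,0.5,0.043,0.095,0.05,0,0.5,0.043,0.095,0.05,0,0.5])

```text
time: 3.52
position: [0.5788, -0.1105, 0.1329]
tcp_rot: [3.141, 0.001, 0.379]
force: [-0.1, 0.1, -0.2]
width: 0.0598
finger_force: 30.0
```

```bash
python3 - <<'E'
from h import *
a=save('wrist','w2.png');b=save('scene','s2.png')
cv2.imwrite('pics/c2.png',np.hstack([a[:, :],cv2.resize(b[180:310,110:280],None,fx=2,fy=2)[:260] if 0 else np.vstack([cv2.resize(b[180:310,120:264],(288,260)),np.zeros((124,288,3),np.uint8)])])[:,:,::-1])
s=env.read_state();print(s['position'],s['force'],s['width'])
E
```

```text
[ 0.57854527 -0.11132993  0.13288004] [ 0.04876827  0.10681369 -0.25810728] 0.0594073952055519
```

View pics/c2.png

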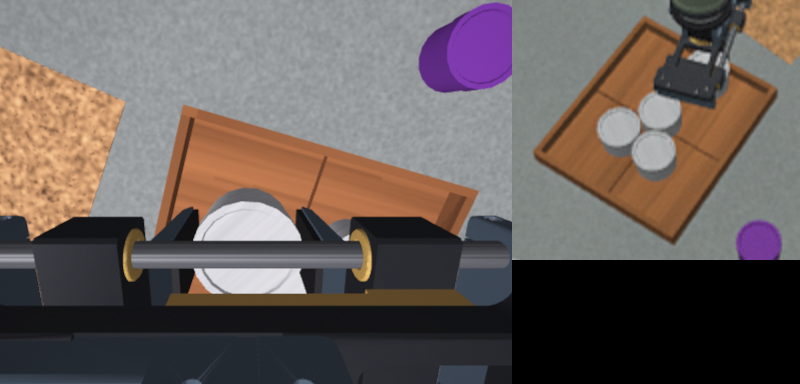

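Tin d is held level, at (250,240) in the wrist view, and the other three still stand. I'll lower it into the first quarter.

Request:
carry_out(motion=[0,0,-0.04,0,0.5,0,0,-0.075,0,0.5,0,0,-0.086,0,0.5,0,0,-0.088,0,0.5,0,0,-0.088,0,0.5,0,0,-0.088,0,0.5])

```text
time: 4.38
position: [0.5798, -0.1107, 0.046]
tcp_rot: [3.14, -0.002, 0.378]
force: [0.2, 0.2, -0.8]
width: 0.0596
finger_force: 30.0
```

Request:
carry_out(motion=[0,0,-0.0015,0,0.5,0,0,-0.0015,0,0.5,0,0,-0.0015,0,0.72,0,0,-0.0015,0,0.72,0,0,-0.0015,0,0.72,0,0,0.05,0,0.72,0,0,0.09,0,0.72,0,0,0.09,0,0.72])

```text
time: 5.38
position: [0.5813, -0.1109, 0.1384]
tcp_rot: [3.137, -0.006, 0.378]
force: [-0.2, -0.2, 0.5]
width: 0.0655
finger_force: 0.0
```

Request:
carry_out(motion=[-0.03,-0.05,0.065,5,0.8,-0.074,-0.117,0.065,12,0.8,-0.074,-0.117,0.065,12,0.8,-0.074,-0.117,0.065,12,0.8,-0.074,-0.117,0.065,12,0.8])

```text
time: 6.0
position: [0.505, -0.2268, 0.1989]
tcp_rot: [-3.14, 0.0, 0.587]
force: [-0.0, 0.4, -0.5]
width: 0.0732
finger_force: 0.0
```

```bash
cat > w.py <<'E'
from h import *
import sys
im=save('wrist',sys.argv[1]); ci=camera_info('wrist'); s=env.read_state()
print(s['position'].round(4),np.degrees(s['tcp_rot']).round(2),s['width'])
g=cv2.GaussianBlur(cv2.cvtColor(im,cv2.COLOR_RGB2GRAY),(5,5),0); S=cv2.cvtColor(im,cv2.COLOR_RGB2HSV)[:,:,1]
o,_=ray(ci,0,0); f=192/np.tan(np.radians(ci['vertical_fov'])/2); r0=f*.03/(o[2]-.048)
c=cv2.HoughCircles(g,cv2.HOUGH_GRADIENT,1,int(r0),param1=60,param2=14,minRadius=int(r0*.9),maxRadius=int(r0*1.1))
print('r0',r0)
for u,v,r in c[0]:
    U,V=int(u),int(v); p=im[max(V-6,0):V+7,max(U-6,0):U+7].reshape(-1,3)
    if p.min(1).mean()>150 and np.ptp(p.mean(0))<25: print((u,v,r),onz(ci,u,v,.048).round(4))
E
python3 w.py w3.png
```

```text
[ 0.5052 -0.2265  0.1989] [-1.799e+02  3.000e-02  3.369e+01] 0.07279942073750119
r0 29.44674144232143
(np.float32(213.5), np.float32(134.5), np.float32(30.3)) [ 0.5339 -0.169   0.048 ]
(np.float32(187.5), np.float32(56.5), np.float32(31.4)) [ 0.5812 -0.1105  0.048 ]
(np.float32(243.5), np.float32(187.5), np.float32(28.8)) [ 0.5054 -0.2238  0.048 ]
(np.float32(275.5), np.float32(136.5), np.float32(29.2)) [ 0.5667 -0.2216  0.048 ]
```

Request:
carry_out(motion=[0,0.002,-0.06,0,0.85,0,0.002,-0.11,0,0.85,0,0.002,-0.145,0,0.85,0,0.002,-0.155,0,0.85,0,0.002,-0.155,0,0.85,0,0.002,-0.155,0,0.5,0,0.002,-0.155,0,0.5,0,0.002,-0.155,0,0.5,0,0.002,-0.155,0,0.5])

```text
time: 7.18
position: [0.5058, -0.2257, 0.0463]
tcp_rot: [3.14, -0.001, 0.587]
force: [0.5, 0.6, 7.8]
width: 0.059
finger_force: 30.0
```

Request:
carry_out(motion=[0,0,0.012,0,0.5,-0.01,-0.01,0.012,0,0.5,-0.022,-0.02,0.012,0,0.5,-0.022,-0.02,0.012,0,0.5,-0.022,-0.02,0.002,0,0.5,-0.022,-0.02,0,0,0.5,-0.022,-0.02,0,0,0.5])

```text
time: 8.05
position: [0.4834, -0.2459, 0.0458]
tcp_rot: [3.14, 0.0, 0.588]
force: [-3.0, -1.0, 11.2]
width: 0.0594
finger_force: 30.0
```

Request:
carry_out(motion=[-0.022,-0.02,0,0,0.72,-0.022,-0.02,0,0,0.72])

```text
time: 8.3
position: [0.4604, -0.2657, 0.0445]
tcp_rot: [-3.141, 0.001, 0.586]
force: [0.6, -0.7, -0.3]
width: 0.0656
finger_force: 0.0
```

I repeated the shift by mistake, so the tin went 22 mm too far. I'll regrip it and bring it back.

Request:
carry_out(motion=[0,0,0,0,0.5,0,0,0,0,0.5,0,0,0,0,0.5,0.012,0.01,0.001,0,0.5,0.022,0.02,0.001,0,0.5,0.022,0.02,0.001,0,0.5,0.022,0.02,0,0,0.72,0.022,0.02,0,0,0.72,0.022,0.02,0,0,0.72,0.022,0.02,0.06,0,0.72,0.022,0.02,0.12,0,0.72,0.022,0.02,0.155,0,0.72])

```text
time: 9.8
position: [0.4838, -0.2461, 0.2033]
tcp_rot: [3.137, -0.002, 0.587]
force: [0.2, 0.4, 0.3]
width: 0.0655
finger_force: 0.0
```

Request:
carry_out(motion=[0.05,0.076,0,-10,0.85,0.05,0.076,0,-20,0.85,0.05,0.076,0,-30,0.85,0.05,0.076,0,-40,0.85,0.05,0.076,0,-50,0.85,0.05,0.076,0,-60,0.85,0.05,0.076,0,-70,0.85,0.05,0.076,0,-74,0.85,0.05,0.076,0,-74,0.85])

```text
time: 10.92
position: [0.5329, -0.1696, 0.2]
tcp_rot: [3.141, 0.0, -0.704]
force: [-0.5, 0.0, -0.7]
width: 0.0779
finger_force: 0.0
```

```bash
python3 w.py w4.png; python3 - <<'E'
from h import *
a=save('top','t4.png'); b=cv2.imread('pics/w4.png')[:,:,::-1]
cv2.imwrite('pics/c4.png',np.hstack([b,cv2.resize(a[170:285,255:380],(288,265))[:265] if 0 else np.vstack([cv2.resize(a[170:285,255:380],(288,265)),np.zeros((119,288,3),np.uint8)])])[:,:,::-1])
E
```

```text
[ 0.5329 -0.1696  0.2   ] [ 1.7999e+02  1.0000e-02 -4.0300e+01] 0.07741239352855245
r0 29.339357118265994
(np.float32(314.5), np.float32(173.5), np.float32(28.8)) [ 0.501  -0.2354  0.048 ]
(np.float32(269.5), np.float32(133.5), np.float32(31.4)) [ 0.5625 -0.2255  0.048 ]
(np.float32(250.5), np.float32(189.5), np.float32(29.1)) [ 0.5309 -0.174   0.048 ]
(np.float32(179.5), np.float32(193.5), np.float32(28.1)) [ 0.5759 -0.1143  0.048 ]
```

View pics/c4.png

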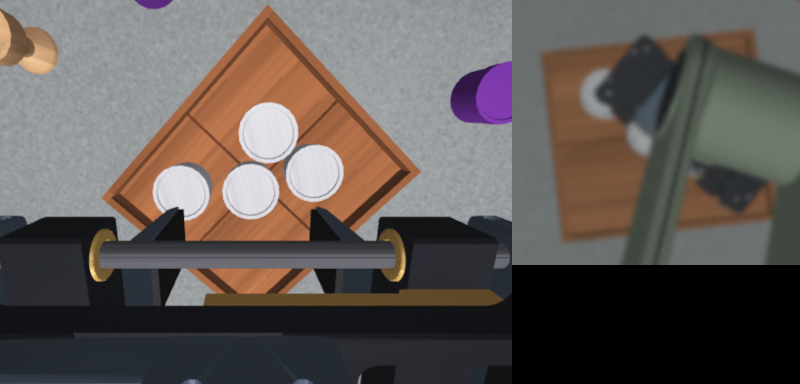

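The wrist view shows all four tins standing: (180,192) in its quarter, with (268,132), (250,190) and (315,173) still huddled. The tray corners are at (268,5), (420,172) and (103,197). My slip nudged the tray a few mm, so I'll locate it again.

```bash
cat > q.py <<'E'
from h import *
ci=camera_info('wrist')
T,R,L=[onz(ci,*p,.03)[:2] for p in((268,5),(420,172),(103,197))]
c=(R+L)/2; print(T,R,L,'c',c,np.linalg.norm(T-R),np.linalg.norm(T-L))
print(np.degrees(np.arctan2(*(T-R)[::-1])),np.degrees(np.arctan2(*(T-L)[::-1])))
a=np.arctan2(*(T-R)[::-1])-np.pi/2; a=np.arctan2(np.sin(a),np.cos(a)); print(np.degrees(a))
ux=np.array([np.cos(a),np.sin(a)]);uy=np.array([-ux[1],ux[0]])
for sx in(1,-1):
  for sy in(1,-1): print(sx,sy,(c+sx*.055*ux+sy*.0625*uy).round(4))
for t in([.501,-.2354],[.5625,-.2255],[.5309,-.174],[.5759,-.1143]): print('local',((t-c)@ux).round(4),((t-c)@uy).round(4))
E
python3 q.py
```

```text
[ 0.65590098 -0.30165849] [ 0.42256687 -0.32579945] [ 0.62778115 -0.04022748] c [ 0.52517401 -0.18301346] 0.23457960387652207 0.262938962320712
5.906858041822022 -83.86080096627083
-84.09314195817798
1 1 [ 0.593  -0.2313]
1 -1 [ 0.4687 -0.2442]
-1 1 [ 0.5817 -0.1219]
-1 -1 [ 0.4573 -0.1347]
local 0.0496 -0.0294
local 0.0461 0.0328
local -0.0084 0.0066
local -0.0631 0.0575
```

Request:
carry_out(motion=[0.03,-0.056,0,10,0.85,0.03,-0.056,0,15,0.85,0.03,-0.056,0,15,0.85,0.03,-0.056,-0.06,15,0.85,0.03,-0.056,-0.12,15,0.85,0.03,-0.056,-0.15,15,0.85,0.03,-0.056,-0.155,15,0.85,0.03,-0.056,-0.155,15,0.85,0.03,-0.056,-0.155,15,0.5,0.03,-0.056,-0.155,15,0.5,0.03,-0.056,-0.155,15,0.5,0.03,-0.056,-0.155,15,0.5])

```text
time: 12.52
position: [0.5639, -0.2257, 0.0464]
tcp_rot: [-3.141, -0.003, -0.443]
force: [-0.4, 0.5, 6.6]
width: 0.0597
finger_force: 30.0
```

Request:
carry_out(motion=[0,0,0.006,0,0.5,0,0,0.012,0,0.5,0.012,-0.007,0.012,0,0.5,0.023,-0.014,0.012,0,0.5,0.023,-0.014,0.012,0,0.5,0.023,-0.014,0.002,0,0.5,0.023,-0.014,0,0,0.5,0.023,-0.014,0,0,0.5])

```text
time: 13.52
position: [0.5863, -0.2396, 0.046]
tcp_rot: [3.141, -0.001, -0.442]
force: [-1.0, -0.5, 7.7]
width: 0.0598
finger_force: 30.0
```

Request:
carry_out(motion=[0,0,0,0,0.72,0,0,0,0,0.72,0,0,0,0,0.72,0,0,0.06,0,0.72,0,0,0.12,0,0.72,-0.04,0,0.155,10,0.85,-0.085,0.004,0.155,20,0.85,-0.085,0.004,0.155,30,0.85,-0.085,0.004,0.155,40,0.85,-0.085,0.004,0.155,50,0.85,-0.085,0.004,0.155,60,0.85,-0.085,0.004,0.155,60,0.85])

```text
time: 15.02
position: [0.5009, -0.2354, 0.1997]
tcp_rot: [-3.141, 0.0, 0.603]
force: [-0.0, -0.4, -0.1]
width: 0.0776
finger_force: 0.0
```

```bash
python3 w.py w5.png
```

```text
[ 0.501  -0.2354  0.1998] [-1.7998e+02  1.0000e-02  3.4470e+01] 0.07751019386072977
r0 29.361775574005662
(np.float32(298.5), np.float32(123.5), np.float32(31.4)) [ 0.5857 -0.2413  0.048 ]
(np.float32(184.5), np.float32(52.5), np.float32(31.4)) [ 0.5769 -0.1141  0.048 ]
(np.float32(209.5), np.float32(129.5), np.float32(30.2)) [ 0.5308 -0.1716  0.048 ]
(np.float32(245.5), np.float32(189.5), np.float32(28.6)) [ 0.5006 -0.2359  0.048 ]
```

View pics/w5.png

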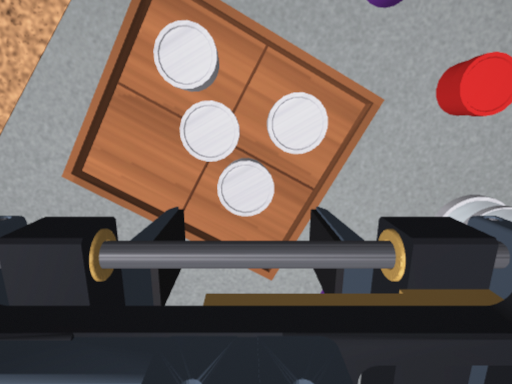

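Two tins are now in their quarters, at (186,54) and (298,123). The tin at (245,188) is centred between the fingers and goes to its own quarter next.

Request:
carry_out(motion=[0,0,-0.06,0,0.85,0,0,-0.12,0,0.85,0,0,-0.15,0,0.85,0,0,-0.155,0,0.85,0,0,-0.155,0,0.85,0,0,-0.155,0,0.5,0,0,-0.155,0,0.5,0,0,-0.155,0,0.5,0,0,-0.155,0,0.5])

```text
time: 16.2
position: [0.5017, -0.2357, 0.0463]
tcp_rot: [3.14, -0.001, 0.604]
force: [-1.0, 0.5, 6.5]
width: 0.0594
finger_force: 30.0
```

Request:
carry_out(motion=[0,0,0.012,0,0.5,-0.012,-0.007,0.012,0,0.5,-0.024,-0.015,0.012,0,0.5,-0.024,-0.015,0.012,0,0.5,-0.024,-0.015,0.002,0,0.5,-0.024,-0.015,0,0,0.5,-0.024,-0.015,0,0,0.5,-0.024,-0.015,0,0,0.72,-0.024,-0.015,0,0,0.72,-0.024,-0.015,0,0,0.72,-0.024,-0.015,0.06,0,0.72,-0.024,-0.015,0.1,0,0.72])

```text
time: 17.7
position: [0.4776, -0.2506, 0.1465]
tcp_rot: [3.141, -0.0, 0.605]
force: [1.1, -0.4, 0.0]
width: 0.0658
finger_force: 0.0
```

Request:
carry_out(motion=[0.03,0.04,0,10,0.8,0.054,0.077,0,20,0.8,0.054,0.077,0,25,0.8,0.054,0.077,0,25,0.8,0.054,0.077,-0.05,25,0.8,0.054,0.077,-0.09,25,0.8,0.054,0.077,-0.1,25,0.8,0.054,0.077,-0.1,25,0.8,0.054,0.077,-0.1,25,0.5,0.054,0.077,-0.1,25,0.5,0.054,0.077,-0.1,25,0.5,0.054,0.077,-0.1,25,0.5])

```text
time: 19.2
position: [0.532, -0.1738, 0.0465]
tcp_rot: [3.139, -0.0, 1.041]
force: [-0.3, -0.2, 5.8]
width: 0.0597
finger_force: 30.0
```

Request:
carry_out(motion=[0,0,0.015,0,0.5,-0.02,0.015,0.015,0,0.5,-0.045,0.032,0.015,0,0.5,-0.067,0.046,0.015,0,0.5,-0.067,0.046,0.015,0,0.5,-0.067,0.046,0.003,0,0.5,-0.067,0.046,0,0,0.5,-0.067,0.046,0,0,0.5])

```text
time: 20.2
position: [0.4655, -0.1281, 0.0463]
tcp_rot: [3.14, -0.0, 1.041]
force: [-2.6, 1.5, 16.8]
width: 0.0595
finger_force: 30.0
```

Request:
carry_out(motion=[0,0,0,0,0.72,0,0,0,0,0.72,0,0,0,0,0.72,0,0,0.06,0,0.72,0,0,0.12,0,0.72,0,0,0.16,0,0.6,0.0,-0.05,0.19,-10,0.5,0.0,-0.1,0.19,-20,0.5,0.0,-0.12,0.19,-30,0.5,0.0,-0.12,0.19,-40,0.5,0.0,-0.12,0.19,-50,0.4,0.0,-0.12,0.19,-54,0.4])

```text
time: 21.7
position: [0.464, -0.2476, 0.2345]
tcp_rot: [-3.141, 0.001, 0.095]
force: [0.1, -0.5, -0.3]
width: 0.0366
finger_force: 0.0
```

```bash
python3 w.py w6.png
```

```text
[ 0.464  -0.2476  0.2345] [-1.7998e+02  4.0000e-02  5.4200e+00] 0.03671184358573956
r0 26.290786218742333
(np.float32(132.5), np.float32(71.5), np.float32(27.4)) [ 0.5732 -0.1166  0.048 ]
(np.float32(246.5), np.float32(173.5), np.float32(25.7)) [ 0.4754 -0.2477  0.048 ]
(np.float32(249.5), np.float32(74.5), np.float32(26.3)) [ 0.5819 -0.2408  0.048 ]
(np.float32(139.5), np.float32(174.5), np.float32(25.1)) [ 0.4625 -0.1247  0.048 ]
(np.float32(455.5), np.float32(99.5), np.float32(24.1)) [ 0.5778 -0.4662  0.048 ]
```

View pics/w6.png

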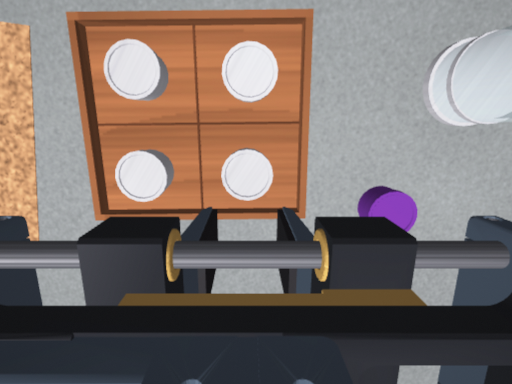

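All four tins stand upright, one per quarter: (132,71), (249,73), (142,175) and (247,174). The tray's outer corners are at (67,14), (313,10), (306,217) and (97,219). I'll compute where to grip the wall.

```bash
python3 - <<'E'
from h import *
ci=camera_info('wrist')
TL,TR,BR,BL=[onz(ci,*p,.03)[:2] for p in((67,14),(313,10),(306,217),(97,219))]
c=(TL+TR+BR+BL)/4; print(TL,TR,BR,BL,'c',c)
uy=(TL+BL-TR-BR)/2; ux=(TL+TR-BL-BR)/2; print(np.linalg.norm(ux),np.linalg.norm(uy),np.degrees(np.arctan2(ux[1],ux[0])),np.degrees(np.arctan2(uy[1],uy[0])))
n=uy/np.linalg.norm(uy); print('wall',(TL+BL)/2-.004*n, c+.129*n)
E
```

```text
[ 0.62667612 -0.03956326] [ 0.65539266 -0.30215971] [ 0.42415492 -0.32790381] [ 0.39652594 -0.06517808] c [ 0.52568741 -0.18370122]
0.2321187999512354 0.26416766253590385 6.351672223200103 96.12208126260032
wall [ 0.51202762 -0.05634786] [ 0.51192991 -0.05543691]
```

Request:
carry_out(motion=[0.02,0.06,0,0,0.4,0.035,0.12,0,0,0.4,0.048,0.18,0,1,0.4,0.048,0.192,-0.03,1,0.4,0.048,0.192,-0.08,1,0.4,0.048,0.192,-0.13,1,0.4,0.048,0.192,-0.17,1,0.4,0.048,0.192,-0.19,1,0.4,0.048,0.192,-0.197,1,0.4,0.048,0.192,-0.197,1,0.4])

```text
time: 23.0
position: [0.5123, -0.0555, 0.038]
tcp_rot: [3.142, 0.0, 0.116]
force: [0.1, 0.8, -0.4]
width: 0.0364
finger_force: 0.0
```

Request:
carry_out(motion=[0,0,0,0,0,0,0,0,0,0,0,0,0,0,0,0,0,0,0,0,0,0,0,0,0])

```text
time: 23.62
position: [0.5121, -0.0548, 0.0386]
tcp_rot: [-3.14, -0.001, 0.114]
force: [-1.3, 4.5, 5.8]
width: 0.0078
finger_force: 30.0
```

Request:
carry_out(motion=[0,0.004,0,0,0,-0.001,0.012,0,0,0,-0.002,0.024,0,-0.5,0,-0.003,0.04,0,-1,0,-0.004,0.058,0,-1.5,0,-0.005,0.076,0,-2,0,-0.006,0.094,0,-2.5,0,-0.007,0.112,0,-3,0,-0.008,0.13,0,-3.5,0,-0.009,0.142,0,-3.5,0,-0.01,0.148,0,-3.5,0,-0.01,0.15,0,-3.5,0])

```text
time: 25.12
position: [0.5029, 0.0937, 0.0386]
tcp_rot: [3.139, -0.002, 0.058]
force: [1.0, -6.4, 6.0]
width: 0.0079
finger_force: 30.0
```

```bash
python3 - <<'E'
from h import *
a=save('scene','s7.png'); t=save('top','t7.png')
cv2.imwrite('pics/c7.png',np.hstack([cv2.resize(a[90:310,110:330],(400,400)),cv2.resize(t[150:310,110:380],(400,237)) if 0 else cv2.copyMakeBorder(cv2.resize(t[150:310,130:360],(400,278)),0,122,0,0,cv2.BORDER_CONSTANT)])[:,:,::-1])
E
```

```text
(no output)
```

View pics/c7.png

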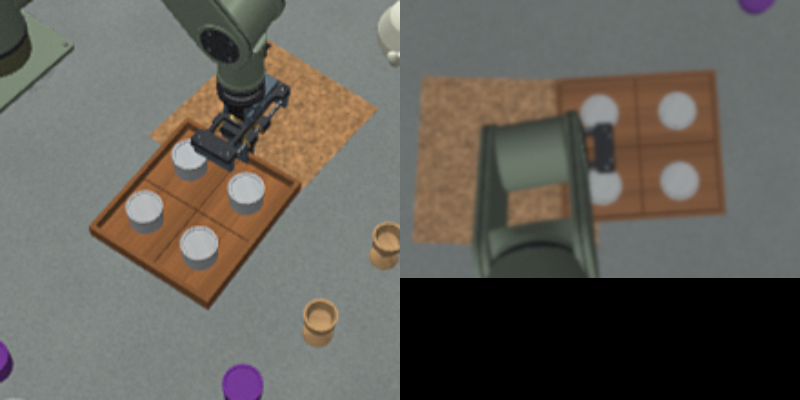

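The tray slides as gripped, all four tins still standing at (190,158), (245,192), (145,210) and (199,246). I'll carry on to the mat.

Request:
carry_out(motion=[0,0.004,0,0,0,-0.001,0.012,0,0,0,-0.002,0.026,0,-0.5,0,-0.003,0.044,0,-1,0,-0.004,0.064,0,-1.5,0,-0.006,0.086,0,-2,0,-0.007,0.108,0,-2.5,0,-0.009,0.13,0,-3,0,-0.01,0.15,0,-3.5,0,-0.011,0.168,0,-4,0,-0.012,0.182,0,-4.5,0,-0.013,0.192,0,-5,0])

```text
time: 26.72
position: [0.4897, 0.2856, 0.0387]
tcp_rot: [3.139, -0.001, -0.03]
force: [1.6, -7.4, 7.7]
width: 0.0077
finger_force: 30.0
```

Request:
carry_out(motion=[0,0.008,0,0,0,-0.001,0.014,0,0,0,-0.001,0.019,0,0,0,-0.001,0.022,0,0,0,-0.001,0.022,0,0,0,-0.001,0.022,0,0,0,-0.001,0.022,0,0,0.4,-0.001,0.022,0,0,0.4,-0.001,0.022,0,0,0.4,-0.001,0.022,0,0,0.4])

```text
time: 27.98
position: [0.488, 0.3086, 0.0378]
tcp_rot: [3.141, 0.0, -0.032]
force: [-0.3, 0.0, 0.1]
width: 0.0367
finger_force: 0.0
```

Request:
carry_out(motion=[0,0,0.04,0,0.4,0,0,0.1,0,0.4,0,0,0.16,0,0.4,0,0,0.2,0,0.4,0,-0.06,0.2,0,0.4,0,-0.12,0.2,0,0.4,-0.04,-0.14,0.22,0,0.4,-0.1,-0.14,0.24,0,0.4,-0.12,-0.14,0.25,0,0.4,-0.12,-0.14,0.25,0,0.4])

```text
time: 29.22
position: [0.3675, 0.1686, 0.289]
tcp_rot: [-3.14, -0.003, -0.031]
force: [0.5, 0.2, -0.4]
width: 0.0364
finger_force: 0.0
```

```bash
python3 w.py w8.png; python3 - <<'E'
from h import *
from m import quad
ci=camera_info('top')
t=save('top','t8.png')
E
```

```text
[0.3683 0.1687 0.2883] [-1.7997e+02 -1.1000e-01 -1.8100e+00] 0.03690214201481286
r0 22.60853163162878
(np.float32(283.5), np.float32(131.5), np.float32(23.4)) [0.4248 0.1179 0.048 ]
(np.float32(188.5), np.float32(132.5), np.float32(23.4)) [0.4275 0.2412 0.048 ]
(np.float32(291.5), np.float32(37.5), np.float32(22.3)) [0.5354 0.1081 0.048 ]
(np.float32(184.5), np.float32(30.5), np.float32(23.4)) [0.5471 0.2365 0.048 ]
```

View pics/w8.png

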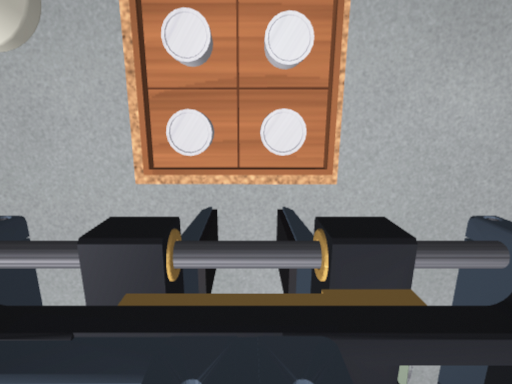

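The tray sits squarely on the mat with a cork border on every visible side (left edge 137→149, right 330→338, bottom 175→184). The four tins stand at (186,36), (289,38), (190,132) and (283,132). I'll withdraw the arm and check all sides numerically from the top camera.

Request:
carry_out(motion=[-0.06,-0.06,0.05,0,0.4,-0.06,-0.12,0.05,0,0.4,-0.06,-0.18,0.05,0,0.4,-0.06,-0.24,0.05,0,0.4,-0.06,-0.3,0.05,0,0.4,-0.06,-0.36,0.05,0,0.4,-0.06,-0.42,0.05,0,0.4,-0.06,-0.48,0.05,0,0.4,-0.06,-0.52,0.05,0,0.4,-0.06,-0.52,0.05,0,0.4])

```text
time: 30.58
position: [0.3082, -0.3552, 0.3358]
tcp_rot: [-3.14, 0.002, -0.037]
force: [0.1, 0.0, -0.6]
width: 0.0361
finger_force: 0.0
```

```bash
python3 - <<'E'
from h import *
from m import quad,show
im=save('top','t9.png'); ci=camera_info('top'); hsv=cv2.cvtColor(im,cv2.COLOR_RGB2HSV); H,S,V=cv2.split(hsv)
br=((H<22)&(S>70)).astype(np.uint8)*255; br[:165]=0; br[:,:110]=0; br[:,300:]=0; br[310:]=0
show('mat',quad(br),ci,.001)
# border profile: mat vs tray by brightness
for v in (205,240,270): print('row',v,[(u,int(V[v,u])) for u in list(range(136,154))],[(u,int(V[v,u])) for u in range(234,252)])
for u in (165,193,220): print('col',u,[(v,int(V[v,u])) for v in list(range(190,206))],[(v,int(V[v,u])) for v in range(276,295)])
tt=cv2.morphologyEx(((br>0)&(V<125)).astype(np.uint8)*255,cv2.MORPH_OPEN,np.ones((3,3)))
g=((S<40)&(V>140)).astype(np.uint8)*255; g[:165]=0;g[:,:110]=0;g[:,300:]=0; tt|=g
tt=cv2.morphologyEx(tt,cv2.MORPH_OPEN,np.ones((7,7)))
show('tray',quad(cv2.morphologyEx(tt,cv2.MORPH_CLOSE,np.ones((5,5)))),ci,.03)
print(env.read_state()['position'])
E
```

```text
mat c [0.4842 0.1798] len [0.3007 0.2705 0.3005 0.2712] dir [np.float64(88.12), np.float64(178.17), np.float64(88.25), np.float64(178.2)]
[[0.625, 0.326], [0.615, 0.025], [0.344, 0.034], [0.353, 0.334]]
row 205 [(136, 110), (137, 108), (138, 107), (139, 106), (140, 107), (141, 117), (142, 133), (143, 142), (144, 138), (145, 132), (146, 126), (147, 117), (148, 104), (149, 93), (150, 80), (151, 79), (152, 92), (153, 102)] [(234, 105), (235, 105), (236, 106), (237, 105), (238, 106), (239, 107), (240, 110), (241, 119), (242, 126), (243, 130), (244, 132), (245, 126), (246, 117), (247, 108), (248, 109), (249, 109), (250, 110), (251, 110)]
row 240 [(136, 110), (137, 109), (138, 110), (139, 115), (140, 125), (141, 130), (142, 132), (143, 133), (144, 132), (145, 122), (146, 112), (147, 99), (148, 83), (149, 78), (150, 92), (151, 106), (152, 110), (153, 112)] [(234, 113), (235, 112), (236, 111), (237, 110), (238, 107), (239, 109), (240, 115), (241, 124), (242, 130), (243, 135), (244, 135), (245, 124), (246, 113), (247, 113), (248, 113), (249, 112), (250, 112), (251, 110)]
row 270 [(136, 113), 
[... 1242 characters left out ...]
 109), (293, 111), (294, 110)]
col 220 [(190, 109), (191, 108), (192, 109), (193, 108), (194, 108), (195, 109), (196, 119), (197, 121), (198, 120), (199, 119), (200, 121), (201, 122), (202, 120), (203, 113), (204, 108), (205, 106)] [(276, 116), (277, 116), (278, 116), (279, 116), (280, 117), (281, 114), (282, 104), (283, 94), (284, 99), (285, 110), (286, 118), (287, 128), (288, 132), (289, 130), (290, 126), (291, 121), (292, 114), (293, 109), (294, 110)]
tray c [0.4831 0.1747] len [0.2664 0.2341 0.2677 0.2362] dir [np.float64(88.19), np.float64(178.7), np.float64(88.63), np.float64(178.39)]
[[0.605, 0.305], [0.596, 0.039], [0.362, 0.044], [0.369, 0.312]]
[ 0.30818761 -0.35324435  0.33617907]
```

```bash
python3 -c "
from rig import job
print(job.close_job())"
```

```text
the job is handed in; nothing more can be done
None
```

I handed the job in at about 31 s: one tin stands upright in each quarter, and the tray lies on the mat within about 0.5° of square and 5 mm of centre; a mistaken move had slid one tin about 22 mm too far (put right) and nudged the tray a few mm before spreading was done.

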